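# Box two biscuit-fired cups and rack their saucer

### The job

Get this cup set ready for the kiln. Take the cup off the sloping draining board and box it mouth-down on its twin, the cup standing mouth-up on the round bat: rim exactly on rim, lowered gently until the rims bear on each other before you let go, never pressed hard or dropped. Stand the saucer, now leaning on the easel, upright in the middle slot of the wire rack, and leave everything else on the table where it is.

Things in the scene. Friction and masses are not known exactly. Their poses are not given: they have to be found in the camera images.
- top_cup_mid (a point): Centre (on axis, half-way up) of the clay cup mouth-down on the draining board: 85 mm tall, about 0.22 kg. From the closed foot: 42 mm straight, 60 mm across; 28 mm flare to 76 mm; 15 mm straight to the rim, 76 mm outside, 64 inside (wall 6). Own z runs from mouth to foot: foot at +42.5 mm, rim at -42.5 mm. At the start z leans 22 deg from vertical, square to the slope.
- low_cup_mid (a point): Centre (on axis, half-way up) of the twin cup, same sizes, loose and mouth-up on the round bat. Own z points up from foot (-42.5 mm) to rim (+42.5 mm). With the other cup boxed on it, the two centres are 85 mm apart, one straight above the other.
- bat: Round plywood bat, 150 mm across, 12 mm thick, lying fixed on the table; origin at the centre of its underside. The mouth-up cup stands on it, within 30 mm of its middle.
- drainer: Small wooden draining board, fixed, base 120 by 150 mm; origin at the centre of its underside, z up. Its top slopes 22 deg: low edge with a 12 mm ledge at its -x side, high edge about 92 mm up at +x; the slope's normal is (-0.375, 0, 0.927) in its axes. The slope is 150 mm wide along y; the cup rests against the ledge.
- saucer_mid (a point): Centre of the flat clay saucer: disc 110 mm across, 8 mm thick, about 0.15 kg; a foot disc 36 mm across stands 2 mm proud in the middle of its +z face. Own z is the disc's axis. At the start it leans on the easel 20 deg from upright, top towards the easel's -x side, foot face to +x and upward; its upper half is free of the easel on both faces.
- easel: Small wooden easel, a fixed thing, base 100 by 110 mm, origin at the base's underside, z up. It holds the saucer leaning: the saucer's plane contains the easel's y axis and the uphill direction (-0.342, 0, 0.940); its face normal is (0.940, 0, 0.342), in the easel's axes.
- rack: Wire plate rack, fixed: base 100 by 90 mm, origin at the centre of its underside, z up. Two rails along x at y = -25 and +25 mm, 8 mm wide, tops 22 mm up; each has four tines 6 mm thick at x = -33, -11, 11, 33 mm, rising to 69 mm. So three slots, 16 mm clear, lie along x; a saucer stands in a slot with its plane along y and its axis along x.
- rack_slot (a point): Middle of the middle slot of the rack, at the height of the rail tops (22 mm up), axes as the rack's. A saucer resting in the slot hangs on the inner edges of the two rails, its centre 51 mm above this point.
- mug: Bystander: white glazed mug with a handle, mouth up, 80 mm across, 90 mm tall; origin at the centre of its underside.
- small_cup: Bystander: small clay cup, mouth-down on the table, 56 mm across at the rim, 55 mm tall; origin at the middle of the rim on the table.
- jar: Bystander: glass jar, 70 mm across, 85 mm tall; origin at the centre of its underside.
- brush: Bystander: brush 190 mm long lying flat, along its x.
- spatula: Bystander: wooden spatula 200 mm long lying flat, along its x.
Not all that is in view belongs to the job. What is shaped like the rack but yellow is not meant. What is shaped like the part that bears top_cup_mid but green or yellow is not meant.

How it is judged:
By the outcome, as a careful person would: the job done as asked, in the order asked, and still so for the second after the job is handed in, with the robot touching nothing.
It also fails if it takes over 67 s, if anything falls off the work surface, if the arm or the gripper's body presses on something with over 40 N, if the wrist force passes 120 N, or if a joint passes its speed limit or range.

### The arm

A 6-joint arm with a two-finger parallel gripper is mounted at the origin on the work surface. World frame = base frame: x ahead of the robot, y to its left, z up, the work surface at z = 0. Lengths are in m, angles in degrees, forces in N, time in s.
With the tool pointing down it reaches from about 0.4 to 0.825 m from the base axis. Payload 7 kg.
Tool frame: the origin (TCP) lies at the very end of the fingers, on their centre line; the grasp point (between the pads) lies 19 mm behind it (ctrl.hold_point_z is the distance from the TCP to the grasp point, in m); z points along the fingers, y is the line along which they close (so a half turn about z gives the same grasp; the last joint's range is limited). The gripper opens to 88 mm and grips with 3 to 60 N. Pads are 19 mm wide; open, the fingers measure 130 mm over their backs; the gripper's body (78 mm by 193 mm) begins 47 mm behind the grasp point.
Start: joints at [81.308, 20.546, 0.682, 0, -70.136, -16.507], TCP at [0.287, 0.611, 0.227] pointing down, gripper open.
Joint ranges: [-176.03, 176.03], [-82.01, 121.73], [-58.28, 71.71], [-173.87, 95.51], [-174.79, -0.11], [-173.66, 173.66]. Speed limits (degrees/s): [136.94, 136.94, 172.46, 180, 180, 180].

### API

Orientations are given as [roll, pitch, yaw] about the fixed x, y, z axes, in that order (R = Rz(yaw) Ry(pitch) Rx(roll)).
In Python, from plant import sensors, viewer, workorder, ctrl gives the robot as it stands.
- The arm moves only by the shell command python3 -m pendant 'ROWS'. ROWS is JSON, a list of rows, each a list of 3 entries, a list of its own where there are three numbers: the opening, from -1 (shut) to 1 (fully open), so that 0 is half open, then the shift along the tool's x, y, z in m, then the turn, a rotation vector about the tool's x, y, z in degrees. A call has 1 to 10 rows; each row is the pose to reach, as a shift and turn from the pose commanded when the call began, along the tool's axes at that moment; what a row does not reach only later rows make up. A row lasts 1/12 s, in which the tool goes at most 41.7 mm and 7.16 degrees, less where a joint would pass 70% of its speed; a pose out of reach is approached as far as the arm can. A call with a gripper value outside its range is refused whole. The fingers move at their own pace and stop on an object; the grip force is fixed at half the most. Time passes only in rows, so rows that repeat a pose let the fingers close. It gives the time, the measured TCP pose, the force, the opening and the grip force at its end, in the units of the state.
- sensors.get_obs(): the state, without advancing time (a new reading comes with each control period).
- viewer.snapshot(name): name is "scene" or "top"; returns the picture (480x640x3 uint8, red, green, blue); there is no depth.
- viewer.camera_params(name): a dict with "fx", "fy", "cx", "cy" (pixels), "dist" ([k1, k2, p1, p2, k3] as OpenCV has them; the pictures are not rectified), "extrinsics" (4x4, takes a point from world to camera coordinates). Camera axes: x right, y up, looking along -z (the intrinsics and any distortion apply to the point x, -y, -z); pixel columns grow to the right and rows downward; lengths in m; the calibration is good to about 2 mm. A picture is of the moment at which its call begins. camera_params takes no time and is no camera call.
- workorder.close_job(): hands the job in; it is judged then, once.
The state is a dict: "clock": time; "joint_pos": joint angles; "qvel": joint speeds; "tau": joint torques, N m; "tool_pos": TCP position; "orientation": TCP orientation; "force": force on the tool from outside, world axes, zero at the start; "moment": the same for the moment, N m; "opening": finger opening in m; "gripper_force": force on a finger pad.
Only numpy, scipy, OpenCV 4.12 (cv2) and the standard library are available. Lean on these libraries where they do the work, as an engineer would, in place of code of your own. Each camera call takes 0.05 s, during which the arm holds its last target. There are 200 camera calls.

## Working session

There is one attempt and no reset: what is moved stays moved. The work goes in short steps, Python scripts to look and compute and a shell command to move; the robot and the scene stay as the last step left them, time stands still between calls to the robot, and variables do not carry over. Pictures are saved under pics/ and viewed, at most 10 in all, crops included, and the job is handed in when it is done.

```bash
mkdir -p pics; ls; cat > h.py <<'E'
import numpy as np,cv2
from plant import sensors,viewer,workorder,ctrl
from scipy.spatial.transform import Rotation as R
def snap(n,f):
    im=viewer.snapshot(n); cv2.imwrite('pics/'+f,im[:,:,::-1]); return im
F=np.diag([1,-1,-1.])
def cam(n):
    p=viewer.camera_params(n);E=np.array(p['extrinsics']);K=np.array([[p['fx'],0,p['cx']],[0,p['fy'],p['cy']],[0,0,1]])
    return K,np.array(p['dist'],float),F@E[:3,:3],F@E[:3,3]
def proj(n,P):
    K,d,r,t=cam(n);return cv2.projectPoints(np.array(P,float).reshape(-1,1,3),cv2.Rodrigues(r)[0],t,K,d)[0].reshape(-1,2)
def ray(n,uv):
    K,d,r,t=cam(n);u=cv2.undistortPoints(np.array(uv,float).reshape(-1,1,2),K,d).reshape(-1,2)
    D=np.c_[u,np.ones(len(u))]@r;return -r.T@t,D
def atz(n,uv,z):
    c,D=ray(n,uv);return c+D*((np.array(z)-c[2])/D[:,2])[:,None]
E
python3 - <<'E'
from h import *
snap('scene','s0.png');snap('top','t0.png')
for n in('scene','top'):
    K,d,r,t=cam(n);print(n,K[0,0],d,-r.T@t,r[2])
print(sensors.get_obs(), ctrl.hold_point_z)
E
```

```text
pics
scene 498.97039532607045 [0.01059826 0.         0.         0.         0.        ] [ 1.24415241 -0.59414252  1.099833  ] [-0.54699169  0.42320641 -0.72228556]
top 619.7521245505669 [-0.21330761  0.          0.          0.          0.        ] [ 0.38190565 -0.00577434  1.89626422] [ 0.06086587  0.00591907 -0.9981284 ]
{'clock': 0.1, 'joint_pos': array([ 8.13075374e+01,  2.05893069e+01,  6.40190666e-01, -1.80070973e-02,
       -7.01355348e+01, -1.65069682e+01]), 'qvel': array([ 0.08223327, -0.01859056,  0.01383952,  0.08248484,  0.030224  ,
        0.06294515]), 'tau': array([-1.34774891e-03, -5.84164989e+01,  2.93751293e+01,  7.01547056e+00,
        1.01827996e-02, -4.44940827e-05]), 'tool_pos': array([0.28723271, 0.61036699, 0.22570209]), 'orientation': array([ 1.79914028e+02, -7.82333928e-03, -2.52055562e+01]), 'force': array([-1.00348295, -0.07848969, -1.12890253]), 'moment': array([-0.06014649,  0.04742632,  0.05156262]), 'gripper_force': 0.0, 'opening': 0.08721339235702688} 0.0188
```

View pics/s0.png

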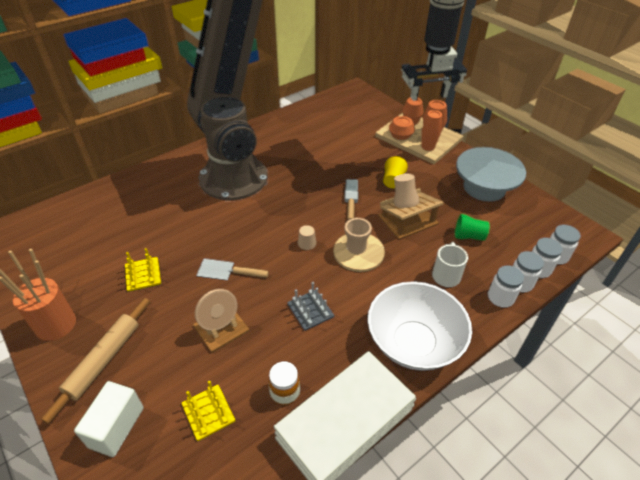

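View pics/t0.png

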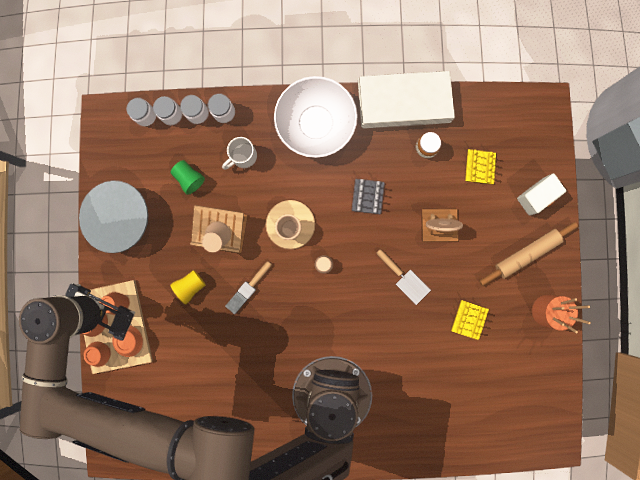

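Candidates, as pixels in the top view:
- Cup: the clay cup on the wooden drainer (213,237). The green (187,177) and yellow (188,288) cups, the small cup (324,264) and the twin on the bat (289,227) are not it.
- Rack: the grey one (368,196). The yellow ones at (481,166) and (470,320) are decoys.
- Saucer: on the easel (442,225).

I choose the clay cup on the drainer and the grey rack, and will check both in close crops.

```bash
python3 - <<'E'
import cv2,numpy as np
t=cv2.imread('pics/t0.png');s=cv2.imread('pics/s0.png')
def c(im,x,y,w,h,k):return cv2.resize(im[y:y+h,x:x+w],None,fx=k,fy=k,interpolation=cv2.INTER_CUBIC)
# top: (185,195)-(325,260) x5 ; (345,170)-(475,250)x5
a=c(t,180,195,160,60,5);b=c(t,340,173,160,60,5)
cv2.imwrite('pics/tc.png',np.vstack([a,b]))
a=c(s,320,160,133,110,3);  # x6
A=c(s,325,165,130,110,3);A=c(s,325,165,133,100,6)[:600]
cv2.imwrite('pics/sa.png',A)
cv2.imwrite('pics/sb.png',c(s,185,260,160,100,5))
E
```

```text
(no output)
```

View pics/tc.png

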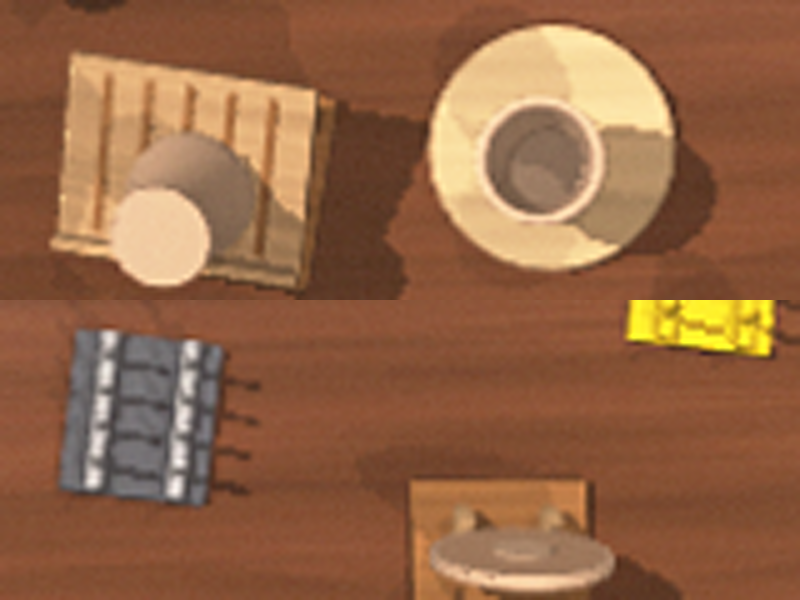

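View pics/sa.png

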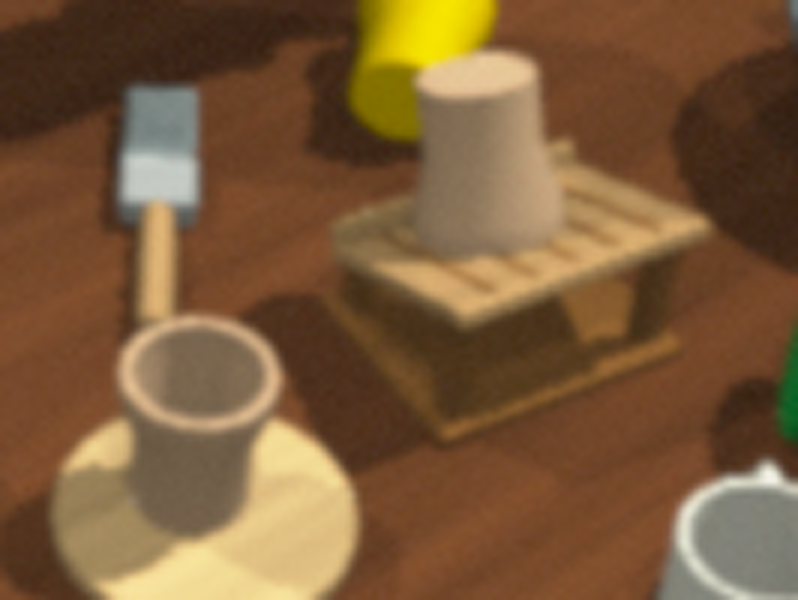

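View pics/sb.png

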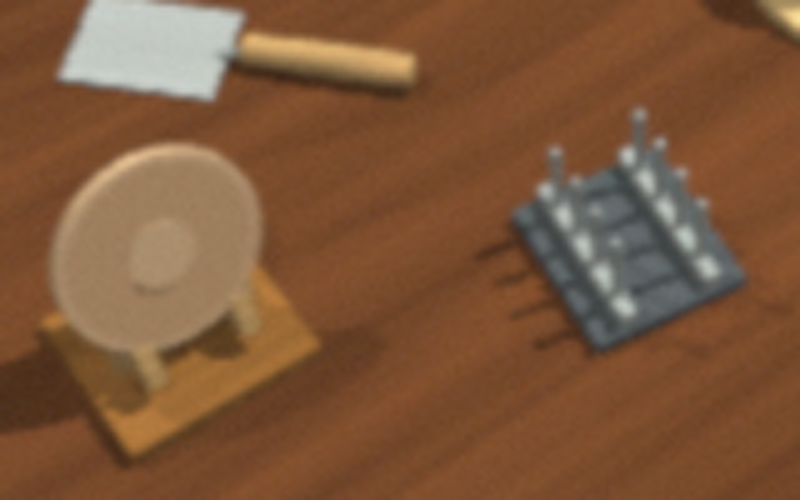

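The crops show the following, in crop pixels:
- **Drainer and cup:** drainer with its ledge at the bottom (52,240)–(300,288), cup foot at (161,237) in the top view and (478,76) in the scene view.
- **Twin cup:** rim at (543,160) in the top view and (200,374) in the scene view. It is clay-coloured, as described.
- **Rack:** grey rack centred at about (141,416).
- **Saucer:** foot at (520,549) in the top view and (162,253) in the scene view.

```bash
cat >> h.py <<'E'
def tri(ut,us):
    ct,Dt=ray('top',[ut]);cs,Ds=ray('scene',[us]);A=[];b=[]
    for c,D in((ct,Dt[0]),(cs,Ds[0])):
        D=D/np.linalg.norm(D);M=np.eye(3)-np.outer(D,D);A.append(M);b.append(M@c)
    p=np.linalg.lstsq(np.vstack(A),np.hstack(b),rcond=None)[0]
    return p,[np.linalg.norm(A[i]@p-b[i])*1e3 for i in(0,1)]
def px(o,k,uv):return np.array(o)+(np.array(uv,float)+.5)/k-.5
E
python3 - <<'E'
from h import *
np.set_printoptions(precision=4,suppress=True)
A=lambda *p:px((180,195),5,p);B=lambda *p:px((340,173-60),5,p)
SA=lambda *p:px((325,165),6,p);SB=lambda *p:px((185,260),5,p)
def yaw(p,q):
    d=q-p;return np.degrees(np.arctan2(d[1],d[0]))
foot=tri(A(161,237),SA(478,76));rim=tri(A(543,160),SA(200,374));sf=tri(B(520,549),SB(162,253))
print('foot',foot,'rim',rim,'saucfoot',sf)
g=atz('top',[A(318,92),A(70,52)],[.092]*2);print('drainer high y yaw',yaw(*g)-90,g)
g=atz('top',[A(300,288),A(52,240)],[.035]*2);print('low',yaw(*g)-90,g)
print('rim top z.097',atz('top',[A(543,160)],[.097]))
print('rim scene z.097',atz('scene',[SA(200,374)],[.097]))
g=atz('top',[B(593,481),B(410,480)],[.01]*2);print('easel',yaw(*g)-90,g)
g=atz('scene',[SB(318,343),SB(130,460),SB(40,325)],[.01]*3);print('easel sc',yaw(g[1],g[0])-90,yaw(g[2],g[1]),g)
g=atz('top',[B(107,333),B(92,490),B(191,342),B(175,498)],[.022]*4);print('rack',g,yaw(g[1],g[0]),yaw(g[3],g[2]),g.mean(0))
g=atz('top',[B(77,330),B(224,347),B(208,506),B(60,490)],[.008]*4);print('rackbase',g,yaw(g[3],g[0]),yaw(g[2],g[1]),g.mean(0))
g=atz('scene',[SB(513,213),SB(603,352),SB(745,280)],[.008]*3);print('rack sc',g,(g[0]+g[2])/2,yaw(g[0],g[1]),yaw(g[1],g[2])-90)
E
```

```text
foot (array([0.4734, 0.3316, 0.1443]), [np.float64(0.7180620302342448), np.float64(0.7180620302345656)]) rim (array([0.5156, 0.1152, 0.0971]), [np.float64(0.887601311802215), np.float64(0.8876013118019495)]) saucfoot (array([ 0.5173, -0.3436,  0.0834]), [np.float64(0.5774084224109411), np.float64(0.5774084224105964)])
drainer high y yaw -10.618730433894669 [[0.5588 0.2466 0.092 ]
 [0.5865 0.3947 0.092 ]]
low -12.050218347666203 [[0.4458 0.2673 0.035 ]
 [0.4783 0.4196 0.035 ]]
rim top z.097 [[0.5151 0.1145 0.097 ]]
rim scene z.097 [[0.5161 0.116  0.097 ]]
easel -1.5175649838536032 [[ 0.5641 -0.404   0.01  ]
 [ 0.5671 -0.2899  0.01  ]]
easel sc 0.9803958958582513 -1.2207341179544038 [[ 0.5629 -0.2903  0.01  ]
 [ 0.5648 -0.401   0.01  ]
 [ 0.4661 -0.3989  0.01  ]]
rack [[ 0.6603 -0.1055  0.022 ]
 [ 0.5642 -0.0936  0.022 ]
 [ 0.6536 -0.1567  0.022 ]
 [ 0.5582 -0.144   0.022 ]] -7.042275585462253 -7.575878119216966 [ 0.6091 -0.1249  0.022 ]
rackbase [[ 0.6647 -0.0878  0.008 ]
 [ 0.6521 -0.178   0.008 ]
 [ 0.5541 -0.1651  0.008 ]
 [ 0.5661 -0.0747  0.008 ]] -7.593789023425116 -7.519927376321631 [ 0.6092 -0.1264  0.008 ]
rack sc [[ 0.5548 -0.1618  0.008 ]
 [ 0.6555 -0.1759  0.008 ]
 [ 0.6649 -0.0895  0.008 ]] [ 0.6099 -0.1256  0.008 ] -7.944254298300621 -6.246725110455188
```

```bash
cat >> h.py <<'E'
np.set_printoptions(precision=4,suppress=True)
def cmd(T,Rt,o=None):
    o=o or sensors.get_obs();Rn=R.from_euler('xyz',o['orientation'],degrees=True)
    s=Rn.inv().apply(np.array(T)-o['tool_pos']);w=np.degrees((Rn.inv()*Rt).as_rotvec())
    print('shift',s.round(4),'rot',w.round(2),'rows>=',max(np.linalg.norm(s)/.0417,np.linalg.norm(w)/7.16).round(1))
def tool(yaw,pitch=0): # z down, then tilted: tool z=Rz(yaw)(sin p,0,-cos p)
    return R.from_euler('z',yaw,degrees=True)*R.from_euler('y',-pitch,degrees=True)*R.from_euler('x',180,degrees=True)
foot=np.array([.4734,.3316,.1443]);ncup=R.from_euler('z',-11,degrees=True).apply([-.3746,0,.9272])
Rcup=tool(-11,22)
E
python3 - <<'E'
from h import *
print(Rcup.as_matrix()[:,2],-ncup)
cmd(foot+.05*ncup,Rcup)
E
```

```text
[ 0.3677 -0.0715 -0.9272] [ 0.3677 -0.0715 -0.9272]
shift [0.269  0.1775 0.0353] rot [  2.81  21.89 -14.01] rows>= 7.8
```

```bash
r='x'; python3 -m pendant '[[1,[0.269,0.1775,0.035],[2.8,21.9,-14]],[1,[0.269,0.1775,0.035],[2.8,21.9,-14]],[1,[0.269,0.1775,0.035],[2.8,21.9,-14]],[1,[0.269,0.1775,0.035],[2.8,21.9,-14]],[1,[0.269,0.1775,0.035],[2.8,21.9,-14]],[1,[0.269,0.1775,0.035],[2.8,21.9,-14]],[1,[0.269,0.1775,0.035],[2.8,21.9,-14]],[1,[0.269,0.1775,0.035],[2.8,21.9,-14]],[1,[0.269,0.1775,0.035],[2.8,21.9,-14]],[1,[0.269,0.1775,0.035],[2.8,21.9,-14]]]'
python3 -m pendant '[[1,[0,0,0],[0,0,0]],[1,[0,0,0],[0,0,0]],[1,[0,0,0],[0,0,0]],[1,[0,0,0],[0,0,0]]]'
python3 - <<'E'
from h import *
cmd(foot+.05*ncup,Rcup);cmd(foot-.036*ncup,Rcup)
a=snap('scene','s1.png');b=snap('top','t1.png')
c=lambda im,x,y:cv2.resize(im[y:y+100,x:x+133,::-1],None,fx=3,fy=3,interpolation=cv2.INTER_CUBIC)
cv2.imwrite('pics/c1.png',np.hstack([c(a,340,130),c(b,150,180)]))
E
```

```text
clock: 0.93
tool_pos: [0.4557, 0.3335, 0.1914]
orientation: [-179.9, -22.0, -11.2]
force: [0.7, 0.9, 0.1]
opening: 0.0874
gripper_force: 0.0
clock: 1.27
tool_pos: [0.4549, 0.3365, 0.1915]
orientation: [-179.9, -22.0, -11.0]
force: [0.1, 0.2, -0.3]
opening: 0.0876
gripper_force: 0.0
shift [0.0001 0.0013 0.0009] rot [-0.08 -0.02  0.04] rows>= 0.0
shift [0.     0.0014 0.0869] rot [-0.08 -0.02  0.04] rows>= 2.1
```

View pics/c1.png

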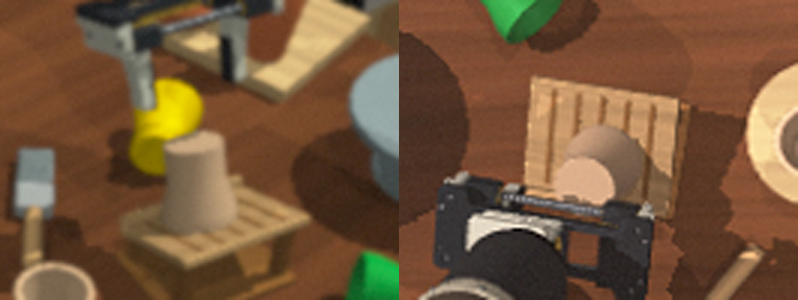

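The gripper straddles the drainer cup. Its offset from the foot (587 vs 545 in the top crop) matches parallax, so it is aligned and I'll descend and grip.

```bash
python3 -m pendant '[[1,[0,0.0014,0.03],[0,0,0]],[1,[0,0.0014,0.055],[0,0,0]],[1,[0,0.0014,0.075],[0,0,0]],[1,[0,0.0014,0.087],[0,0,0]],[1,[0,0.0014,0.087],[0,0,0]],[1,[0,0.0014,0.087],[0,0,0]]]'
python3 -m pendant '[[-0.3,[0,0,0],[0,0,0]],[-0.3,[0,0,0],[0,0,0]],[-0.3,[0,0,0],[0,0,0]],[-0.3,[0,0,0],[0,0,0]],[-1,[0,0,0],[0,0,0]],[-1,[0,0,0],[0,0,0]],[-1,[0,0,0],[0,0,0]],[-1,[0,0,0],[0,0,0]]]'
python3 -c "
from h import *
o=sensors.get_obs();print(o['moment'],o['force'])"
```

```text
clock: 1.87
tool_pos: [0.487, 0.3277, 0.1105]
orientation: [180.0, -22.0, -11.0]
force: [0.0, 0.4, 0.3]
opening: 0.0877
gripper_force: 0.0
clock: 2.53
tool_pos: [0.4871, 0.3291, 0.1116]
orientation: [-179.8, -22.0, -11.0]
force: [-4.1, 1.6, 5.5]
opening: 0.0589
gripper_force: 30.0
[0.8169 1.981  0.2464] [-4.0927  1.6047  5.4519]
```

```bash
python3 -m pendant '[[-1,[0,0,-0.015],[0,0,0]],[-1,[0,0,-0.04],[0,0,0]],[-1,[0,0,-0.07],[0,0,0]],[-1,[0,0,-0.1],[0,0,0]],[-1,[0,0,-0.12],[0,0,0]],[-1,[0,0,-0.12],[0,0,0]]]'
python3 - <<'E'
from h import *
cmd([.5156,.1152,.205],tool(-11))
E
```

```text
clock: 3.03
tool_pos: [0.4425, 0.3381, 0.2257]
orientation: [-179.6, -22.1, -11.1]
force: [-0.5, 1.1, -3.0]
opening: 0.059
gripper_force: 30.0
shift [0.0985 0.205  0.0609] rot [ -0.36 -22.07  -0.03] rows>= 5.6
```

```bash
python3 -m pendant '[[-1,[0.012,0.025,0],[0,-3,0]],[-1,[0.025,0.05,0.015],[0,-7,0]],[-1,[0.04,0.08,0.025],[0,-11,0]],[-1,[0.055,0.11,0.033],[0,-15,0]],[-1,[0.07,0.14,0.041],[0,-19,0]],[-1,[0.083,0.17,0.05],[-0.4,-22.1,0]],[-1,[0.092,0.19,0.056],[-0.4,-22.1,0]],[-1,[0.0985,0.205,0.061],[-0.4,-22.1,0]],[-1,[0.0985,0.205,0.061],[-0.4,-22.1,0]],[-1,[0.0985,0.205,0.061],[-0.4,-22.1,0]]]'
python3 -m pendant '[[-1,[0,0,0],[0,0,0]],[-1,[0,0,0],[0,0,0]],[-1,[0,0,0],[0,0,0]],[-1,[0,0,0],[0,0,0]]]'
python3 - <<'E'
from h import *
o=sensors.get_obs();print(o['orientation'],o['tool_pos'])
a=snap('scene','s2.png');b=snap('top','t2.png')
t=o['tool_pos']
print(proj('scene',[t,t-[0,0,.049],[.5156,.1152,.097]]),proj('top',[t-[0,0,.049]]))
c=lambda im,x,y,w,k:cv2.resize(im[y:y+w,x:x+w,::-1],None,fx=k,fy=k,interpolation=cv2.INTER_CUBIC)
cv2.imwrite('pics/c2.png',np.hstack([c(a,310,170,100,4),c(b,240,170,100,4)]))
E
```

```text
clock: 3.87
tool_pos: [0.515, 0.1116, 0.2003]
orientation: [179.6, 0.2, -11.3]
force: [0.7, 0.4, -3.3]
opening: 0.0591
gripper_force: 30.0
clock: 4.2
tool_pos: [0.5155, 0.1143, 0.2023]
orientation: [179.7, 0.1, -11.0]
force: [0.8, -0.2, -2.7]
opening: 0.0589
gripper_force: 30.0
[179.6909   0.0731 -11.0149] [0.5155 0.1143 0.2023]
[[359.7683 199.3808]
 [358.6016 212.6428]
 [357.6079 226.9418]] [[286.9128 225.0106]]
```

View pics/c2.png

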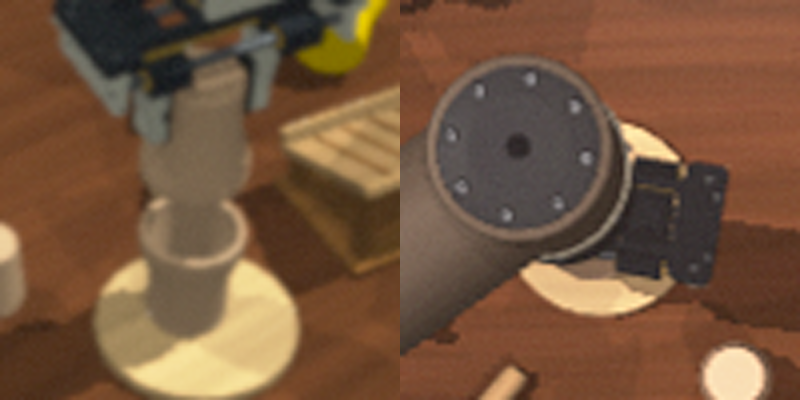

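The scene half of the crop shows the held cup, its rim band spanning x≈142–250, above the twin, whose rim spans x≈140–247. The top view is blocked by the wrist. I'll measure the edges at sub-pixel level in the scene image.

```bash
python3 - <<'E'
from h import *
im=cv2.imread('pics/s2.png').astype(float);im=cv2.GaussianBlur(im,(0,0),.6)
o=sensors.get_obs();t=o['tool_pos']
th=np.radians(np.arange(0,360,2));C=np.c_[np.cos(th),np.sin(th),0*th]*.038
for nm,c in(('held',t-[0,0,.049]),('low',np.array([.5156,.1152,.097]))):
    dz=1 if nm=='held' else -1
    P=np.vstack([proj('scene',c+C+[0,0,dz*h]) for h in(0,.004,.008,.012,.015)])
    for v in range(int(P[:,1].min())+4,int(P[:,1].max())-3,2):
        s=P[abs(P[:,1]-v)<1]
        L,Rr=s[:,0].min(),s[:,0].max()
        res=[]
        for e in(L,Rr):
            u=np.arange(int(e)-4,int(e)+6);g=np.linalg.norm(im[v,u+1]-im[v,u-1],axis=1);k=g.argmax()
            w=g[max(0,k-1):k+2];uu=u[max(0,k-1):k+2];res.append((w*uu).sum()/w.sum())
        print(nm,v,'pred %.2f %.2f meas %.2f %.2f  dcentre %.2f'%(L,Rr,*res,(sum(res)-L-Rr)/2))
# image sensitivity px per mm
q=proj('scene',[t,t+[.001,0,0],t+[0,.001,0]]);print(q[1:]-q[0])
E
```

```text
held 203 pred 346.73 370.20 meas 344.15 370.92  dcentre -0.93
held 205 pred 345.52 371.81 meas 345.02 371.11  dcentre -0.60
held 207 pred 345.11 372.60 meas 344.15 372.76  dcentre -0.40
held 209 pred 344.99 372.81 meas 344.16 372.84  dcentre -0.40
held 211 pred 344.86 372.77 meas 344.16 372.84  dcentre -0.32
held 213 pred 344.85 372.51 meas 345.08 372.16  dcentre -0.06
held 215 pred 345.14 372.31 meas 346.13 371.21  dcentre -0.05
held 217 pred 346.02 371.80 meas 347.10 370.99  dcentre 0.14
low 221 pred 346.09 368.20 meas 346.92 368.94  dcentre 0.79
low 223 pred 344.81 369.84 meas 345.10 370.23  dcentre 0.34
low 225 pred 344.31 370.69 meas 344.12 371.16  dcentre 0.14
low 227 pred 344.19 370.97 meas 344.03 371.93  dcentre 0.40
low 229 pred 344.06 370.96 meas 344.86 371.89  dcentre 0.87
low 231 pred 344.05 370.73 meas 345.10 370.88  dcentre 0.60
low 233 pred 344.32 370.50 meas 347.92 369.93  dcentre 1.51
low 235 pred 345.16 369.87 meas 346.13 373.03  dcentre 2.07
[[ 0.2429  0.1969]
 [ 0.2807 -0.1495]]
```

```bash
python3 -m pendant '[[-1,[0,0,0],[0,0,-6]],[-1,[0,0,0],[0,0,-12]],[-1,[0,0,0],[0,0,-18]],[-1,[0,0,0],[0,0,-24]],[-1,[0,0,0],[0,0,-30]],[-1,[0,0,0],[0,0,-36]],[-1,[0,0,0],[0,0,-42]],[-1,[0,0,0],[0,0,-48]],[-1,[0,0,0],[0,0,-54]],[-1,[0,0,0],[0,0,-60]]]'
python3 -m pendant '[[-1,[0,0,0],[0,0,0]],[-1,[0,0,0],[0,0,0]],[-1,[0,0,0],[0,0,0]],[-1,[0,0,0],[0,0,0]],[-1,[0,0,0],[0,0,0]]]'
cat >> h.py <<'E'
th=np.radians(np.arange(0,360,2));C=np.c_[np.cos(th),np.sin(th),0*th]*.038
def edges(f,c,dz,pr=1):
    im=cv2.GaussianBlur(cv2.imread('pics/'+f).astype(float),(0,0),.6);out=[]
    P=np.vstack([proj('scene',c+C+[0,0,dz*h]) for h in(0,.004,.008,.012,.015)])
    for v in range(int(P[:,1].min())+3,int(P[:,1].max())-3):
        s=P[abs(P[:,1]-v)<1];L,Rr=s[:,0].min(),s[:,0].max();res=[]
        for e in(L,Rr):
            u=np.arange(int(e)-4,int(e)+6);g=np.linalg.norm(im[v,u+1]-im[v,u-1],axis=1);k=g.argmax()
            w=g[max(0,k-1):k+2];uu=u[max(0,k-1):k+2];res.append((w*uu).sum()/w.sum()-e)
        out.append([v,*res,sum(res)/2])
    print(np.array(out).round(2))
E
python3 - <<'E'
from h import *
o=sensors.get_obs();t=o['tool_pos'];print(o['orientation'])
a=snap('scene','s3.png')
low=np.array([.5156,.1152,.097])
print('held');edges('s3.png',t-[0,0,.049],1)
print('low s3');edges('s3.png',low,-1)
print('low s0');edges('s0.png',low,-1)
cv2.imwrite('pics/c3.png',cv2.resize(a[180:250,315:405,::-1],None,fx=8,fy=8,interpolation=cv2.INTER_CUBIC))
E
```

```text
clock: 5.13
tool_pos: [0.5157, 0.1139, 0.2024]
orientation: [179.9, 0.3, 49.2]
force: [-0.9, -0.1, -2.2]
opening: 0.0591
gripper_force: 30.0
clock: 5.55
tool_pos: [0.5157, 0.1136, 0.2023]
orientation: [179.9, 0.3, 48.8]
force: [0.1, 0.2, -3.1]
opening: 0.059
gripper_force: 30.0
[179.91     0.3136  48.8306]
held
[[202.    -2.53   2.22  -0.16]
 [203.    -1.73   0.8   -0.47]
 [204.    -0.97  -0.03  -0.5 ]
 [205.    -0.65  -0.62  -0.64]
 [206.    -1.09  -1.18  -1.13]
 [207.    -1.05  -1.39  -1.22]
 [208.    -1.05  -1.46  -1.26]
 [209.    -1.68  -1.42  -1.55]
 [210.    -1.66  -0.91  -1.28]
 [211.    -0.92  -0.83  -0.88]
 [212.    -0.83  -1.33  -1.08]
 [213.    -0.79  -1.28  -1.04]
 [214.    -0.73  -1.27  -1.  ]
 [215.    -0.15  -1.27  -0.71]
 [216.    -0.39  -1.88  -1.14]
 [217.     0.14  -1.78  -0.82]
 [218.     0.47  -2.23  -0.88]]
low s3
[[220.    -0.15   1.12   0.49]
 [221.     0.65   0.79   0.72]
 [222.     0.63   0.72   0.68]
 [223.     1.11   0.36   0.74]
 [224.     0.49   0.62   0.56]
 [225.     0.6    0.5    0.55]
 [226.    -0.16   0.96   0.4 ]
 [227.    -0.09   0.97   0.44]
 [228.     0.02   0.96   0.49]
 [229.     0.87   0.35   0.61]
 [230.     0.93   0.23   0.58]
 [231.     1.83   0.13   0.98]
 [232.     1.9   -0.55   0.67]
 [233.     3.64  -0.57   1.53]
 [234.    -1.65   1.63  -0.01]
 [235.     0.97   3.15   2.06]
 [236.     0.1   -1.18  -0.54]]
low s0
[[220.    -0.01   0.14   0.06]
 [221.     0.7   -0.03   0.34]
 [222.     0.42   0.61   0.51]
 [223.     0.18   0.26   0.22]
 [224.     0.28   0.52   0.4 ]
 [225.    -0.15   0.36   0.1 ]
 [226.    -0.18   0.35   0.08]
 [227.    -0.11   0.87   0.38]
 [228.     0.03   0.9    0.47]
 [229.     0.78   0.28   0.53]
 [230.     1.     0.19   0.59]
 [231.     1.9    0.1    1.  ]
 [232.     2.84  -0.62   1.11]
 [233.     3.64  -1.44   1.1 ]
 [234.     3.92  -3.22   0.35]
 [235.     0.93   3.13   2.03]
 [236.     0.1   -1.18  -0.54]]
```

View pics/c3.png

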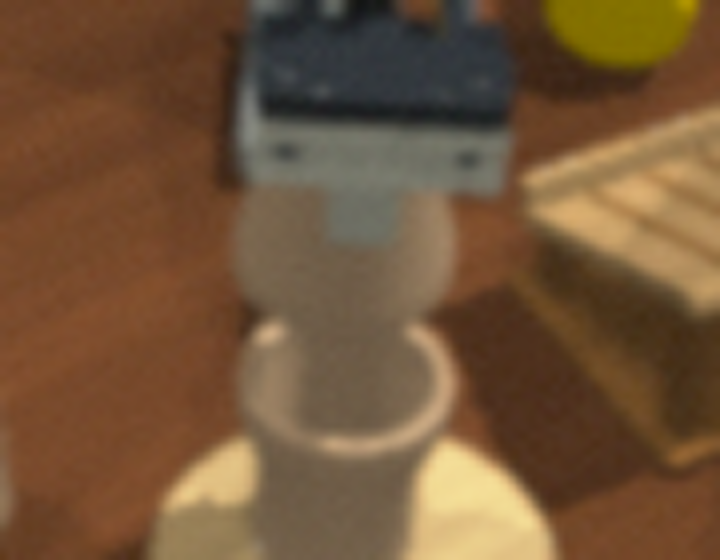

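Relative to the TCP, the held cup's rim centre sits about 4 mm towards tool −x (residual −1.1 px at yaw 49, −0.3 px at yaw −11, twin +0.4 px). To tell an offset from a tilt in the grip, I'll look at the cup side-on, along the tool's y axis.

```bash
python3 -m pendant '[[-1,[0,0,-0.03],[-6,0,0]],[-1,[0,0,-0.06],[-12,0,0]],[-1,[0,0,-0.08],[-18,0,0]],[-1,[0,0,-0.08],[-24,0,0]],[-1,[0,0,-0.08],[-30,0,0]],[-1,[0,0,-0.08],[-36,0,0]],[-1,[0,0,-0.08],[-40,0,0]],[-1,[0,0,-0.08],[-40,0,0]],[-1,[0,0,-0.08],[-40,0,0]],[-1,[0,0,-0.08],[-40,0,0]]]'
python3 -m pendant '[[-1,[0,0,0],[0,0,0]],[-1,[0,0,0],[0,0,0]],[-1,[0,0,0],[0,0,0]]]'
python3 - <<'E'
from h import *
o=sensors.get_obs();t=o['tool_pos'];Rn=R.from_euler('xyz',o['orientation'],degrees=True)
a=snap('scene','s4.png');c=proj('scene',[t])[0].round().astype(int);u0,v0=c-[40,35]
big=cv2.resize(a[v0:v0+70,u0:u0+80,::-1],None,fx=8,fy=8,interpolation=cv2.INTER_CUBIC)
def prof(a,b,col):
    # model silhouette in plane through axis, side extremes +-tool x ; b tilt deg about tool y through TCP
    Q=R.from_euler('y',b,degrees=True)
    for s in(-1,1):
        P=[[s*r,0,z] for z,r in((-.036,.030),(.006,.030),(.034,.038),(.049,.038))]
        W=Rn.apply(Q.apply(P)+[a,0,0])+t
        q=(proj('scene',W)+[.5-u0,.5-v0])*8
        cv2.polylines(big,[np.round(q).astype(np.int32)],False,col,1)
prof(0,0,(255,255,0));prof(-.004,0,(0,255,0));prof(0,4.7,(0,0,255))
cv2.imwrite('pics/c4.png',big);print(u0,v0,o['orientation'],t)
E
```

```text
clock: 6.43
tool_pos: [0.5161, 0.1144, 0.2826]
orientation: [140.0, 0.2, 48.9]
force: [0.7, 0.2, -2.4]
opening: 0.0588
gripper_force: 30.0
clock: 6.68
tool_pos: [0.5163, 0.1138, 0.2827]
orientation: [140.0, 0.2, 48.8]
force: [-0.6, -0.3, -4.1]
opening: 0.0591
gripper_force: 30.0
322 141 [139.9582   0.242   48.8403] [0.5163 0.1138 0.2827]
```

View pics/c4.png

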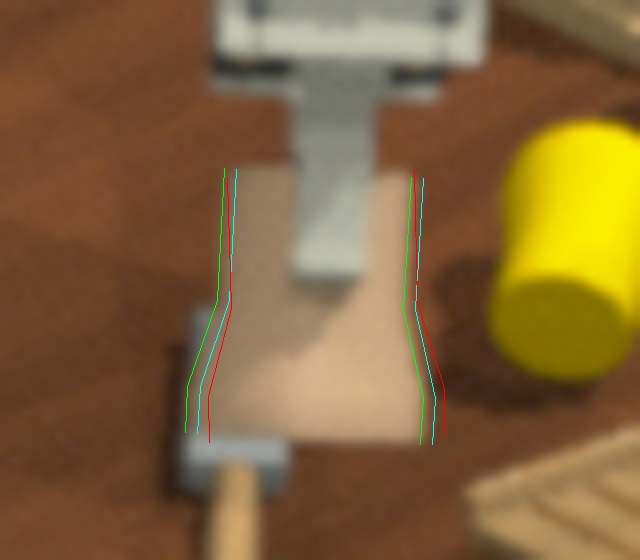

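The side view shows the cup body parallel to the model lines (foot at 235–410, rim at about 190–425). So there is no tilt in the grip, only the offset of about −4 mm along tool x. I'll set upright with this corrected and measure again.

```bash
python3 - <<'E'
from h import *
cmd([.5184,.1184,.185],tool(49))
E
```

```text
shift [ 0.0053 -0.0638  0.0738] rot [40.05  0.3  -0.05] rows>= 5.6
```

```bash
python3 -m pendant '[[-1,[0.005,0,0],[6,0,0]],[-1,[0.005,0,0],[12,0,0]],[-1,[0.005,0,0],[18,0,0]],[-1,[0.005,0,0],[24,0,0]],[-1,[0.005,-0.01,0.01],[31,0.3,0]],[-1,[0.0053,-0.02,0.025],[37,0.3,0]],[-1,[0.0053,-0.04,0.045],[40,0.3,0]],[-1,[0.0053,-0.055,0.064],[40,0.3,0]],[-1,[0.0053,-0.0638,0.0738],[40,0.3,0]],[-1,[0.0053,-0.0638,0.0738],[40,0.3,0]]]'
python3 -m pendant '[[-1,[0,0,0],[0,0,0]],[-1,[0,0,0],[0,0,0]],[-1,[0,0,0],[0,0,0]],[-1,[0,0,0],[0,0,0]],[-1,[0,0,0],[0,0,0]]]'
python3 - <<'E'
from h import *
cmd([.5184,.1184,.16],tool(49))
o=sensors.get_obs();t=o['tool_pos'];Rn=R.from_euler('xyz',o['orientation'],degrees=True)
a=snap('scene','s5.png')
print('held');edges('s5.png',t+Rn.apply([-.0042,0,.049]),1)
print('low');edges('s5.png',np.array([.5156,.1152,.097]),-1)
E
```

```text
clock: 7.57
tool_pos: [0.5165, 0.1168, 0.1812]
orientation: [-179.9, 0.4, 48.9]
force: [-0.5, -0.4, -2.9]
opening: 0.0591
gripper_force: 30.0
clock: 7.98
tool_pos: [0.5184, 0.1188, 0.1857]
orientation: [179.9, -0.1, 49.1]
force: [-0.1, 0.1, -3.4]
opening: 0.0589
gripper_force: 30.0
shift [-0.0003  0.0002  0.0257] rot [ 0.12 -0.06  0.05] rows>= 0.6
held
[[206.    -1.01   4.08   1.53]
 [207.     0.08   3.11   1.6 ]
 [208.     0.67   1.81   1.24]
 [209.     1.23   1.2    1.22]
 [210.     1.4    0.78   1.09]
 [211.     0.76   0.56   0.66]
 [212.     0.74   0.38   0.56]
 [213.     0.79   0.37   0.58]
 [214.     0.82   0.4    0.61]
 [215.     0.92   0.45   0.69]
 [216.     0.96   0.53   0.74]
 [217.     0.98   0.52   0.75]
 [218.     1.02   0.51   0.76]
 [219.     0.98  -0.06   0.46]
 [220.     1.16   0.     0.58]
 [221.     0.58   0.11   0.34]
 [222.    -0.82  -0.24  -0.53]]
low
[[220.    -0.28   3.76   1.74]
 [221.     0.68   3.64   2.16]
 [222.     0.57   1.8    1.18]
 [223.     0.25   1.14   0.7 ]
 [224.     0.33   0.73   0.53]
 [225.    -0.1    0.55   0.23]
 [226.    -0.18   1.     0.41]
 [227.    -0.16   0.95   0.4 ]
 [228.    -0.08   0.94   0.43]
 [229.     0.02   0.94   0.48]
 [230.     0.81   0.3    0.55]
 [231.     0.99   0.16   0.58]
 [232.     2.8   -0.56   1.12]
 [233.     3.57  -1.43   1.07]
 [234.    -1.6    1.65   0.02]
 [235.     0.96   3.14   2.05]
 [236.     0.1   -1.2   -0.55]]
```

```bash
python3 -m pendant '[[-1,[-0.0007,0,0.01],[0,0,0]],[-1,[-0.0007,0,0.02],[0,0,0]],[-1,[-0.0007,0,0.028],[0,0,0]],[-1,[-0.0007,0,0.033],[0,0,0]],[-1,[-0.0007,0,0.035],[0,0,0]],[-1,[-0.0007,0,0.035],[0,0,0]],[-1,[-0.0007,0,0.035],[0,0,0]],[-1,[-0.0007,0,0.035],[0,0,0]],[-1,[-0.0007,0,0.035],[0,0,0]]]'
python3 - <<'E'
from h import *
o=sensors.get_obs();t=o['tool_pos'];Rn=R.from_euler('xyz',o['orientation'],degrees=True)
a=snap('scene','s6.png')
print('held');edges('s6.png',t+Rn.apply([-.0042,0,.049]),1)
cmd([.5181,.1181,.146],tool(49))
E
```

```text
clock: 8.78
tool_pos: [0.5179, 0.1179, 0.1501]
orientation: [179.9, -0.0, 49.0]
force: [0.2, 0.4, -4.1]
opening: 0.059
gripper_force: 30.0
held
[[215.    -1.36   3.7    1.17]
 [216.    -0.24   3.39   1.57]
 [217.     0.62   2.26   1.44]
 [218.     1.     1.12   1.06]
 [219.     1.19   0.59   0.89]
 [220.     0.68   0.19   0.44]
 [221.     0.73   0.61   0.67]
 [222.     0.74   0.62   0.68]
 [223.     0.69   0.64   0.66]
 [224.     0.69   0.64   0.66]
 [225.     0.07   0.73   0.4 ]
 [226.     0.07   0.88   0.48]
 [227.     0.03   1.01   0.52]
 [228.    -0.22   1.11   0.45]
 [229.    -0.55   1.27   0.36]
 [230.    -0.94   0.77  -0.08]
 [231.    -1.05   1.07   0.01]]
shift [0.0002 0.     0.0041] rot [ 0.11 -0.01  0.02] rows>= 0.1
```

```bash
for i in 1; do :; done; python3 -m pendant '[[-1,[0,0,0.001],[0,0,0]],[-1,[0,0,0.002],[0,0,0]],[-1,[0,0,0.002],[0,0,0]],[-1,[0,0,0.002],[0,0,0]]]' | egrep 'tool|force:'
python3 -m pendant '[[-1,[0,0,0.0005],[0,0,0]],[-1,[0,0,0.001],[0,0,0]],[-1,[0,0,0.001],[0,0,0]],[-1,[0,0,0.001],[0,0,0]]]'| egrep 'tool|force:'
```

```text
tool_pos: [0.5176, 0.1177, 0.1477]
force: [-0.8, 0.4, -2.4]
gripper_force: 30.0
tool_pos: [0.5176, 0.1178, 0.1467]
force: [-0.1, 0.4, -3.7]
gripper_force: 30.0
```

```bash
python3 -m pendant '[[-1,[0,0,0.0005],[0,0,0]],[-1,[0,0,0.0005],[0,0,0]],[-1,[0,0,0.0005],[0,0,0]]]'| egrep 'tool|force:'
```

```text
tool_pos: [0.5177, 0.1178, 0.1462]
force: [0.5, -0.4, -2.6]
gripper_force: 30.0
```

Not in contact yet, so I'll keep going in half-millimetre steps.

```bash
python3 -m pendant '[[-1,[0,0,0.0005],[0,0,0]],[-1,[0,0,0.0005],[0,0,0]],[-1,[0,0,0.0005],[0,0,0]]]'| egrep 'tool|force:'
```

```text
tool_pos: [0.5179, 0.1179, 0.1461]
force: [-1.3, -0.1, 1.8]
gripper_force: 30.0
```

```bash
python3 -m pendant '[[-1,[0,0,0.0005],[0,0,0]],[-1,[0,0,0.0005],[0,0,0]],[-1,[0,0,0.0005],[0,0,0]]]'| egrep 'tool|force:'
```

```text
tool_pos: [0.5181, 0.118, 0.1461]
force: [-2.4, 0.4, 5.5]
gripper_force: 30.0
```

Rims are in contact, with the net force up by about 8 N. I'll ease back half a step, check alignment, then release.

```bash
python3 -m pendant '[[-1,[0,0,-0.0006],[0,0,0]],[-1,[0,0,-0.0006],[0,0,0]],[-1,[0,0,-0.0006],[0,0,0]]]'| egrep 'tool|force:'
python3 - <<'E'
from h import *
o=sensors.get_obs();t=o['tool_pos']
snap('scene','s7.png')
low=np.array([.5156,.1152,.097])
print('held at low xy');edges('s7.png',low,1);print('low');edges('s7.png',low,-1)
E
```

```text
tool_pos: [0.5179, 0.1179, 0.1461]
force: [-2.0, -0.1, 2.8]
gripper_force: 30.0
held at low xy
[[216.    -1.51   4.46   1.48]
 [217.    -0.39   2.81   1.21]
 [218.     0.44   1.74   1.09]
 [219.     0.82   1.04   0.93]
 [220.     1.05   0.45   0.75]
 [221.     0.53  -0.01   0.26]
 [222.     0.48   0.47   0.48]
 [223.     0.48   0.47   0.47]
 [224.     0.51   0.52   0.52]
 [225.     0.54   0.58   0.56]
 [226.    -0.1    0.64   0.27]
 [227.    -0.13   0.77   0.32]
 [228.    -0.14   0.89   0.38]
 [229.    -0.28   1.01   0.36]
 [230.    -0.61   0.27  -0.17]
 [231.    -0.32   0.55   0.12]
 [232.    -1.12   0.9   -0.11]]
low
[[220.    -1.26   3.64   1.19]
 [221.    -0.97   2.91   0.97]
 [222.    -0.47   2.58   1.06]
 [223.     0.1    2.03   1.07]
 [224.     0.39   1.59   0.99]
 [225.     0.54   1.28   0.91]
 [226.    -0.07   1.05   0.49]
 [227.    -0.05   0.99   0.47]
 [228.     0.03   1.     0.52]
 [229.     0.12   1.01   0.56]
 [230.     0.12   0.26   0.19]
 [231.     0.86   0.26   0.56]
 [232.     0.8    0.25   0.52]
 [233.    -0.25   0.43   0.09]
 [234.    -1.63   1.65   0.01]
 [235.     1.02  -1.09  -0.03]
 [236.     0.16  -1.22  -0.53]]
```

Lateral alignment agrees within about 0.1 px. Release, then retreat straight up.

```bash
python3 -m pendant '[[0.4,[0,0,0],[0,0,0]],[0.5,[0,0,0],[0,0,0]],[0.7,[0,0,0],[0,0,0]],[1,[0,0,0],[0,0,0]],[1,[0,0,0],[0,0,0]],[1,[0,0,0],[0,0,0]],[1,[0,0,0],[0,0,0]]]'
python3 -m pendant '[[1,[0,0,-0.02],[0,0,0]],[1,[0,0,-0.05],[0,0,0]],[1,[0,0,-0.09],[0,0,0]],[1,[0,0,-0.13],[0,0,0]],[1,[0,0,-0.13],[0,0,0]],[1,[0,0,-0.13],[0,0,0]]]'| egrep 'tool|force:'
python3 - <<'E'
from h import *
print('saucer approach calc')
sf=np.array([.5173,-.3436,.0834]);ye=-.7
nn=R.from_euler('z',ye,degrees=True).apply([.9397,0,.342]);up=R.from_euler('z',ye,degrees=True).apply([-.342,0,.9397])
mid=sf-.006*nn;print('mid',mid)
# tool z=-up, tool y=-nn
z=-up;y=-nn;Rs=R.from_matrix(np.c_[np.cross(y,z),y,z])
print(Rs.as_euler('xyz',degrees=True))
cmd(mid+.11*up,Rs)
E
```

```text
clock: 11.13
tool_pos: [0.5177, 0.1178, 0.1457]
orientation: [179.9, 0.0, 49.0]
force: [-0.5, -0.5, -0.4]
opening: 0.0867
gripper_force: 0.0
tool_pos: [0.5187, 0.1186, 0.2786]
force: [-0.2, -0.1, -1.4]
gripper_force: 0.0
saucer approach calc
mid [ 0.5117 -0.3435  0.0813]
[-160.0012    0.      -90.7   ]
shift [-0.3783  0.2688  0.093 ] rot [  8.68  23.97 137.99] rows>= 19.6
```

```bash
python3 -m pendant '[[1,[-0.03,0.02,0],[0,0,7]],[1,[-0.06,0.04,0],[0,0,14]],[1,[-0.09,0.06,0],[0,0,21]],[1,[-0.12,0.08,0],[0,0,28]],[1,[-0.15,0.1,0],[0,0,35]],[1,[-0.18,0.12,0],[0,0,42]],[1,[-0.21,0.14,0],[0,0,49]],[1,[-0.24,0.165,0],[0,0,56]],[1,[-0.27,0.19,0],[0,0,63]],[1,[-0.3,0.21,0],[0,0,70]]]'| egrep 'tool|force:'
python3 - <<'E'
from h import *
sf=np.array([.5173,-.3436,.0834]);ye=-.7
nn=R.from_euler('z',ye,degrees=True).apply([.9397,0,.342]);up=R.from_euler('z',ye,degrees=True).apply([-.342,0,.9397])
mid=sf-.006*nn
z=-up;y=-nn;Rs=R.from_matrix(np.c_[np.cross(y,z),y,z])
cmd(mid+.12*up,Rs)
snap('top','t8.png');snap('scene','s8.png')
low=np.array([.5156,.1152,.097]);edges('s8.png',low,1);edges('s8.png',low,-1)
E
```

```text
tool_pos: [0.4786, -0.2481, 0.275]
force: [1.0, 0.7, 0.5]
gripper_force: 0.0
shift [0.0271 0.0912 0.081 ] rot [17.57 12.08 68.63] rows>= 10.0
[[216.    -0.55   2.94   1.2 ]
 [217.     0.39   1.79   1.09]
 [218.     0.48   0.79   0.64]
 [219.     0.86   0.79   0.82]
 [220.     1.06   0.37   0.71]
 [221.     0.51  -0.03   0.24]
 [222.     0.49  -0.15   0.17]
 [223.     0.44   0.41   0.43]
 [224.    -0.23   0.43   0.1 ]
 [225.    -0.21   0.48   0.14]
 [226.    -0.26   0.61   0.17]
 [227.    -0.31   0.73   0.21]
 [228.    -0.27   0.07  -0.1 ]
 [229.    -0.38   0.17  -0.1 ]
 [230.    -0.66   0.23  -0.22]
 [231.    -0.34   0.48   0.07]
 [232.    -1.11   0.21  -0.45]]
[[220.    -1.25   3.59   1.17]
 [221.    -0.99   2.89   0.95]
 [222.    -0.46   1.96   0.75]
 [223.     0.06   1.97   1.02]
 [224.    -0.35   1.5    0.57]
 [225.    -0.21   1.19   0.49]
 [226.    -0.24   1.01   0.39]
 [227.    -0.22   0.95   0.36]
 [228.    -0.1    0.18   0.04]
 [229.     0.02   0.17   0.1 ]
 [230.     0.06   0.22   0.14]
 [231.     0.83   0.18   0.5 ]
 [232.     0.81  -0.44   0.19]
 [233.    -0.16   4.13   1.99]
 [234.     1.4    1.66   1.53]
 [235.     0.98  -1.08  -0.05]
 [236.     0.1   -1.23  -0.57]]
```

```bash
python3 -m pendant '[[0.1,[0.005,0.01,0],[1.7,1.2,6.8]],[0.1,[0.01,0.02,0],[3.5,2.4,13.6]],[0.1,[0.014,0.03,0],[5.2,3.6,20.4]],[0.1,[0.018,0.04,0.01],[7,4.8,27]],[0.1,[0.02,0.05,0.02],[8.7,6,34]],[0.1,[0.022,0.06,0.03],[10.4,7.2,41]],[0.1,[0.024,0.07,0.04],[12.2,8.4,47.6]],[0.1,[0.026,0.08,0.06],[14,9.6,54.4]],[0.1,[0.027,0.091,0.07],[15.7,10.8,61]],[0.1,[0.027,0.091,0.081],[17.5,12,68]]]'| egrep 'tool|force:|orient'
python3 -m pendant '[[0.1,[0,0,0],[0,0,0]],[0.1,[0,0,0],[0,0,0]],[0.1,[0,0,0],[0,0,0]],[0.1,[0,0,0],[0,0,0]]]'| egrep 'tool|force:|orient'
cat >>h.py <<'E'
sf=np.array([.5173,-.3436,.0834]);ye=-.7
nn=R.from_euler('z',ye,degrees=True).apply([.9397,0,.342]);up=R.from_euler('z',ye,degrees=True).apply([-.342,0,.9397])
mid=sf-.006*nn;z=-up;y=-nn;Rs=R.from_matrix(np.c_[np.cross(y,z),y,z])
E
python3 - <<'E'
from h import *
cmd(mid+.10*up,Rs);cmd(mid+.021*up,Rs)
a=snap('scene','s9.png');b=snap('top','t9.png')
c=lambda im,x,y:cv2.resize(im[y:y+100,x:x+100,::-1],None,fx=4,fy=4,interpolation=cv2.INTER_CUBIC)
cv2.imwrite('pics/c9.png',np.hstack([c(a,170,240),c(b,235,175)]))
E
```

```text
tool_pos: [0.4709, -0.3417, 0.1934]
orientation: [-160.1, -0.0, -89.9]
force: [1.5, 0.6, 0.5]
gripper_force: 0.0
tool_pos: [0.4729, -0.3409, 0.1963]
orientation: [-160.0, -0.2, -89.4]
force: [0.7, -0.5, 0.4]
gripper_force: 0.0
shift [0.0022 0.003  0.0213] rot [-0.01  0.26  1.34] rows>= 0.5
shift [0.0025 0.003  0.1003] rot [-0.01  0.26  1.34] rows>= 2.4
```

View pics/c9.png

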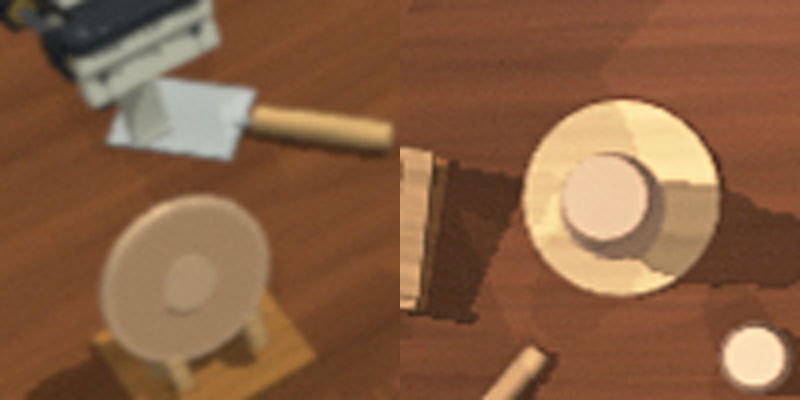

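The saucer is still on the easel at (190,284), with the tool above and behind it. In the top view the boxed cup's foot is at (605,197), on the bat. Next I'll descend over the saucer's upper half.

```bash
python3 -m pendant '[[0.1,[0.0022,0.003,0.01],[0,0.3,1.3]],[0.1,[0.0025,0.003,0.035],[0,0.3,1.3]],[0.1,[0.0025,0.003,0.06],[0,0.3,1.3]],[0.1,[0.0025,0.003,0.08],[0,0.3,1.3]],[0.1,[0.0025,0.003,0.095],[0,0.3,1.3]],[0.1,[0.0025,0.003,0.1],[0,0.3,1.3]],[0.1,[0.0025,0.003,0.1],[0,0.3,1.3]],[0.1,[0.0025,0.003,0.1],[0,0.3,1.3]]]'| egrep 'tool|force:|orient'
python3 - <<'E'
from h import *
p=atz('top',[[285.9,223.9]],[.182])[0];print('boxed foot',p,'vs low rim top view .5151 .1145')
cmd(mid+.021*up,Rs)
E
```

```text
tool_pos: [0.5038, -0.3436, 0.101]
orientation: [-160.0, -0.0, -90.8]
force: [0.0, -0.3, 1.6]
gripper_force: 0.0
boxed foot [0.5165 0.115  0.182 ] vs low rim top view .5151 .1145
shift [-0.0001 -0.0007  0.0002] rot [ 0.01 -0.05 -0.13] rows>= 0.0
```

```bash
python3 -m pendant '[[-0.5,[0,0,0],[0,0,0]],[-0.6,[0,0,0],[0,0,0]],[-0.75,[0,0,0],[0,0,0]],[-1,[0,0,0],[0,0,0]],[-1,[0,0,0],[0,0,0]],[-1,[0,0,0],[0,0,0]],[-1,[0,0,0],[0,0,0]],[-1,[0,0,0],[0,0,0]]]'
python3 -m pendant '[[-1,[0,0,-0.005],[0,0,0]],[-1,[0,0,-0.015],[0,0,0]],[-1,[0,0,-0.035],[0,0,0]],[-1,[0,0,-0.065],[0,0,0]],[-1,[0,0,-0.1],[0,0,0]],[-1,[0,0,-0.13],[0,0,0]],[-1,[0,0,-0.13],[0,0,0]],[-1,[0,0,-0.13],[0,0,0]]]'
python3 - <<'E'
from h import *
cmd([.6095,-.126,.20],tool(-97.5))
E
```

```text
clock: 15.17
tool_pos: [0.5042, -0.3437, 0.101]
orientation: [-159.9, -0.0, -90.9]
force: [2.0, 1.1, 1.5]
opening: 0.0077
gripper_force: 30.0
clock: 15.83
tool_pos: [0.4589, -0.343, 0.2246]
orientation: [-159.8, -0.0, -90.9]
force: [-0.8, -0.1, -1.6]
opening: 0.0074
gripper_force: 30.0
shift [-0.2194 -0.1297  0.0737] rot [-20.14   1.11   6.53] rows>= 6.4
```

```bash
python3 -m pendant '[[-1,[-0.02,-0.01,0],[-3,0,1]],[-1,[-0.05,-0.03,0.01],[-6,0,2]],[-1,[-0.08,-0.05,0.02],[-9,0.5,3]],[-1,[-0.11,-0.065,0.03],[-12,0.7,4]],[-1,[-0.14,-0.085,0.04],[-15,0.9,5]],[-1,[-0.17,-0.1,0.055],[-18,1.1,6]],[-1,[-0.2,-0.12,0.065],[-20.1,1.1,6.5]],[-1,[-0.215,-0.1297,0.0737],[-20.1,1.1,6.5]],[-1,[-0.2194,-0.1297,0.0737],[-20.1,1.1,6.5]],[-1,[-0.2194,-0.1297,0.0737],[-20.1,1.1,6.5]]]'| egrep 'tool|force:|orient'
python3 -m pendant '[[-1,[0,0,0],[0,0,0]],[-1,[0,0,0],[0,0,0]],[-1,[0,0,0],[0,0,0]],[-1,[0,0,0],[0,0,0]],[-1,[0,0,0],[0,0,0]]]'| egrep 'tool|force:|orient'
cat >>h.py <<'E'
def fitdisc(f,n,c,ax,r=.055,h=.004):
    "image shift of the disc's outline against its prediction; c centre, ax axis"
    im=cv2.GaussianBlur(cv2.imread('pics/'+f).astype(np.float32),(0,0),.8)
    ax=ax/np.linalg.norm(ax);e=np.cross(ax,[0,0,1]);e/=np.linalg.norm(e);g=np.cross(ax,e)
    P=np.vstack([c+s*h*ax+r*(np.outer(np.cos(th),e)+np.outer(np.sin(th),g)) for s in(-1,1)])
    H=cv2.convexHull(proj(n,P).astype(np.float32)).reshape(-1,2);m=H.mean(0);N=[];D=[];Q=[]
    for i in range(len(H)):
        tg=H[(i+1)%len(H)]-H[i-1];nr=np.array([tg[1],-tg[0]])/np.linalg.norm(tg);nr*=np.sign(nr@(H[i]-m))
        s=np.arange(-4,4.01,.25);q=(H[i]+s[:,None]*nr).astype(np.float32)
        v=cv2.remap(im,q[:,0:1].copy(),q[:,1:2].copy(),cv2.INTER_LINEAR)[:,0];gr=np.linalg.norm(v[3:]-v[:-3],axis=1)
        N.append(nr);D.append(s[gr.argmax()]+.375);Q.append(H[i])
    N=np.array(N);D=np.array(D);Q=np.array(Q);w=np.ones(len(D))
    for _ in range(10):
        x=np.linalg.lstsq(N*w[:,None],D*w,rcond=None)[0];res=D-N@x;w=1/(1+(res/.4)**2)
    print(n,'shift px',x.round(2),'rms',np.median(abs(res)).round(2));return x,np.c_[Q,D]
E
python3 - <<'E'
from h import *
print('start scene check');fitdisc('s0.png','scene',mid,nn);fitdisc('t0.png','top',mid,nn)
o=sensors.get_obs();t=o['tool_pos'];Rn=R.from_euler('xyz',o['orientation'],degrees=True)
snap('scene','s10.png');snap('top','t10.png');c=t+Rn.apply([0,0,.021]);print(c)
fitdisc('s10.png','scene',c,Rn.apply([0,1,0]))
q=proj('scene',[c,c+Rn.apply([.001,0,0]),c+Rn.apply([0,.001,0]),c+Rn.apply([0,0,.001])]);print(q[1:]-q[0])
cmd([.6095,-.126,.11],tool(-97.5))
E
```

```text
tool_pos: [0.609, -0.1241, 0.195]
orientation: [179.6, 0.0, -97.3]
force: [-0.9, 0.6, -0.4]
gripper_force: 30.0
tool_pos: [0.6091, -0.1264, 0.1983]
orientation: [179.9, 0.1, -97.5]
force: [-0.7, -0.1, -1.5]
gripper_force: 30.0
start scene check
scene shift px [-0.02  0.08] rms 0.18
top shift px [-0.42 -0.36] rms 0.31
[ 0.6091 -0.1264  0.1773]
scene shift px [-0.12  0.17] rms 0.73
[[-0.3591  0.1561]
 [-0.2018 -0.2725]
 [ 0.0031  0.2673]]
shift [-0.0001 -0.0004  0.0882] rot [0.1  0.07 0.01] rows>= 2.1
```

The held saucer is where predicted (fit shift below 0.2 px). Lower it into the middle slot.

```bash
python3 -m pendant '[[-1,[0,0,0.02],[0,0,0]],[-1,[0,0,0.035],[0,0,0]],[-1,[0,0,0.045],[0,0,0]],[-1,[0,0,0.055],[0,0,0]],[-1,[0,0,0.065],[0,0,0]],[-1,[0,0,0.07],[0,0,0]],[-1,[0,0,0.07],[0,0,0]],[-1,[0,0,0.07],[0,0,0]]]'| egrep 'tool|force:|orient'
python3 -m pendant '[[-1,[0,0,0.01],[0,0,0]],[-1,[0,0,0.02],[0,0,0]],[-1,[0,0,0.026],[0,0,0]],[-1,[0,0,0.029],[0,0,0]],[-1,[0,0,0.029],[0,0,0]],[-1,[0,0,0.029],[0,0,0]]]'| egrep 'tool|force:|orient'
```

```text
tool_pos: [0.6094, -0.1257, 0.1278]
orientation: [179.9, 0.0, -97.4]
force: [1.0, 0.2, -0.6]
gripper_force: 30.0
tool_pos: [0.6092, -0.1256, 0.0985]
orientation: [179.8, 0.0, -97.4]
force: [-0.4, 0.4, 0.2]
gripper_force: 30.0
```

```bash
python3 -m pendant '[[-1,[0,0,0.001],[0,0,0]],[-1,[0,0,0.002],[0,0,0]],[-1,[0,0,0.002],[0,0,0]],[-1,[0,0,0.002],[0,0,0]]]'| egrep 'tool|force:|orient'
```

```text
tool_pos: [0.6093, -0.1256, 0.097]
orientation: [179.9, 0.1, -97.4]
force: [-0.0, 0.8, -1.2]
gripper_force: 30.0
```

```bash
python3 -m pendant '[[-1,[0,0,0.001],[0,0,0]],[-1,[0,0,0.0015],[0,0,0]],[-1,[0,0,0.0015],[0,0,0]]]'| egrep 'tool|force:'
```

```text
tool_pos: [0.6091, -0.1256, 0.0952]
force: [-0.6, -0.2, -1.2]
gripper_force: 30.0
```

```bash
python3 -m pendant '[[-1,[0,0,0.001],[0,0,0]],[-1,[0,0,0.001],[0,0,0]],[-1,[0,0,0.001],[0,0,0]]]'| egrep 'tool|force:'
```

```text
tool_pos: [0.6093, -0.1256, 0.0946]
force: [0.1, 0.0, 2.6]
gripper_force: 30.0
```

```bash
python3 -m pendant '[[-1,[0,0,0.001],[0,0,0]],[-1,[0,0,0.001],[0,0,0]],[-1,[0,0,0.001],[0,0,0]]]'| egrep 'tool|force:'
```

```text
tool_pos: [0.6095, -0.1256, 0.0943]
force: [-2.6, 0.9, 8.9]
gripper_force: 30.0
```

The saucer is seated at the expected height. Ease off, open and retreat.

```bash
python3 -m pendant '[[-1,[0,0,-0.0009],[0,0,0]],[-1,[0,0,-0.0009],[0,0,0]],[-0.7,[0,0,-0.0009],[0,0,0]],[-0.5,[0,0,-0.0009],[0,0,0]],[0,[0,0,-0.0009],[0,0,0]],[0,[0,0,-0.0009],[0,0,0]],[0,[0,0,-0.0009],[0,0,0]],[0,[0,0,-0.0009],[0,0,0]]]'
python3 -m pendant '[[0,[0,0,-0.02],[0,0,0]],[0,[0,0,-0.05],[0,0,0]],[0,[0,0,-0.09],[0,0,0]],[0,[0,0,-0.13],[0,0,0]],[0,[0,0,-0.16],[0,0,0]],[0,[0.04,0,-0.16],[0,0,0]],[0,[0.08,0,-0.16],[0,0,0]],[0,[0.12,0,-0.16],[0,0,0]],[0,[0.16,0,-0.16],[0,0,0]],[0,[0.2,0,-0.16],[0,0,0]]]'| egrep 'tool|force:'
python3 -m pendant '[[0,[0,-0.0,0],[0,0,0]],[0,[0,0,0],[0,0,0]],[0,[0,0,0],[0,0,0]]]'| egrep 'tool|force:'
python3 - <<'E'
from h import *
snap('scene','s11.png');snap('top','t11.png')
rx=R.from_euler('z',-7.5,degrees=True).apply([1,0,0]);c=np.array([.6095,-.126,.073])
for n,f in(('scene','s11.png'),('top','t11.png')):
    fitdisc(f,n,c,rx);q=proj(n,[c,c+.001*rx]);print('px/mm along rack x',q[1]-q[0])
# boxed cup foot in top: circle fit via threshold edges
low=np.array([.5156,.1152,0])
for f in('t11.png',):
    fitdisc(f,'top',low+[0,0,.182],np.array([1e-4,0,1.]),.030,.0001)
fitdisc('t0.png','top',low+[0,0,.097],np.array([1e-4,0,1.]),.038,.0001)
q=proj('top',[low+[0,0,.1],low+[.001,0,.1],low+[0,.001,.1]]);print(q[1:]-q[0])
edges('s11.png',low+[0,0,.097],1)
E
```

```text
clock: 20.1
tool_pos: [0.6092, -0.1256, 0.094]
orientation: [179.8, 0.1, -97.4]
force: [-0.5, -0.9, 0.1]
opening: 0.0408
gripper_force: 0.0
tool_pos: [0.5832, -0.3256, 0.2542]
force: [0.7, 0.1, -0.8]
gripper_force: 0.0
tool_pos: [0.5834, -0.3243, 0.2536]
force: [-0.0, -0.0, 0.1]
gripper_force: 0.0
scene shift px [ 0.4 -0.4] rms 0.32
px/mm along rack x [0.1904 0.2687]
top shift px [ 1.07 -0.57] rms 1.68
px/mm along rack x [ 0.034  -0.3329]
top shift px [ 0.23 -0.48] rms 0.29
top shift px [-0.36 -0.21] rms 2.17
[[-0.0067 -0.3427]
 [-0.3429  0.0084]]
[[216.    -0.55   2.95   1.2 ]
 [217.     0.39   1.79   1.09]
 [218.     0.52   0.79   0.66]
 [219.     0.87   0.78   0.82]
 [220.     1.06   0.36   0.71]
 [221.     0.53  -0.04   0.24]
 [222.     0.45  -0.16   0.15]
 [223.    -0.32   0.41   0.05]
 [224.    -0.27   0.46   0.1 ]
 [225.    -0.23   0.5    0.13]
 [226.    -0.27   0.61   0.17]
 [227.    -0.33   0.73   0.2 ]
 [228.    -0.25   0.83   0.29]
 [229.     0.41   0.17   0.29]
 [230.     0.1    0.23   0.16]
 [231.    -0.31   0.53   0.11]
 [232.    -1.06   0.91  -0.08]]
```

```bash
python3 - <<'E'
from h import *
low=np.array([.5156,.1152,0]);Z=np.array([1e-4,0,1.])
for s in(0,.001):
  print('inner rim');fitdisc('t0.png','top',low+[-s,-s,.097],Z,.0325,.0001)
for f in('t8.png','t9.png','t10.png','t11.png'):
  fitdisc(f,'top',low+[.001,0,.182],Z,.030,.0001)
# initial bat in t0 / t11: reference that top view is unchanged
for f in('t0.png','t11.png'):fitdisc(f,'top',np.array([.5137,.1126,.012]),Z,.075,.0001)
# foot of boxed cup in scene, and rim inner in scene at start
for f,z,r in(('s0.png',.097,.0325),('s0.png',.097,.038),('s8.png',.182,.030),('s11.png',.182,.030)):
  print(f,z);fitdisc(f,'scene',low+[0,0,z],Z,r,.0001)
q=proj('scene',[low+[0,0,.15],low+[.001,0,.15],low+[0,.001,.15],low+[0,0,.151]]);print(q[1:]-q[0])
E
```

```text
inner rim
top shift px [-0.18  0.16] rms 0.35
inner rim
top shift px [-0.53 -0.19] rms 0.36
top shift px [-0.1   0.08] rms 0.5
top shift px [-0.02 -0.28] rms 0.46
top shift px [1.42 0.69] rms 1.89
top shift px [ 0.22 -0.14] rms 0.34
top shift px [-0.75 -3.78] rms 0.28
top shift px [-0.75 -3.78] rms 0.29
s0.png 0.097
scene shift px [-1.79  0.58] rms 1.16
s0.png 0.097
scene shift px [ 0.18 -0.12] rms 0.42
s8.png 0.182
scene shift px [-0.02  0.06] rms 0.16
s11.png 0.182
scene shift px [-0.    0.02] rms 0.14
[[ 0.2359  0.197 ]
 [ 0.2732 -0.1496]
 [ 0.0233 -0.2629]]
```

The boxed cup measures within about 1 mm of its twin, and the saucer is upright in the middle slot. The arm is clear of everything, so I'm handing in.

```bash
python3 -c "
from plant import workorder
print(workorder.close_job())"
```

```text
the job is handed in; nothing more can be done
None
```

The job is handed in at about 20 s on the robot's clock: by my camera measurements the cup is boxed mouth-down on its twin with the rims within about 1 mm, the saucer stands upright in the middle slot of the grey rack, I saw no contact with anything else, and I got no verdict back.

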